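Free the battery pack from its charger and load it into the cordless stirrer

ROBOT

A 7-joint arm with a two-finger parallel gripper is mounted at the origin on a cart in front of the work surface, level with it; the furniture and walls round the work are solid. World frame = base frame: x ahead of the robot, y to its left, z up, the work surface at z = 0. Lengths are in mm, angles in rad, forces in N, time in s.
With the tool pointing down it reaches from about 400 to 875 mm from the base axis. Payload 4.4 kg.
Tool frame: the origin (TCP) lies where the fingers leave the gripper's body, on its centre line; the fingertips stand 73 mm ahead of it and the grasp point (between the pads) lies 54 mm ahead of it; z points along the fingers, y is the line along which they close (so a half turn about z gives the same grasp; the last joint's range is limited). The gripper opens to 85 mm and grips with 20 to 120 N. Pads are 22 mm wide; open, the fingers measure 114 mm over their backs; the gripper's body (76 mm by 85 mm) begins 54 mm behind the grasp point. The pads swing forward as they close: fully open they stand 13 mm farther back than shut.
Start: joints at [-1.392, 0.628, 0.038, 1.517, -0.027, 0.996, -0.02], TCP at [157.513, 630.64, 303.913] pointing down, gripper open.
Joint ranges: [-3.06, 3.06], [-0.37, 2.12], [-1.25, 1.32], [0.18, 2.47], [-1.1, 4.24], [0.23, 1.98], [-2.94, 2.94]. Speed limits (rad/s): [2.57, 2.57, 3.14, 3.14, 3.14, 3.14, 3.14].

INTERFACE

Orientations are given as [roll, pitch, yaw] about the fixed x, y, z axes, in that order (R = Rz(yaw) Ry(pitch) Rx(roll)).
In Python, from cell import ctrl gives the robot as it stands.
- The arm moves only by the tool send_rows, never from a script. Its argument "rows" is a list that holds one entry, the list of rows, each a list of 6 numbers: the shift along the tool's x, y, z in cm, then the turn, a rotation vector about the tool's x, y, z in rad. In form: [[[tx, ty, tz, wx, wy, wz], ...]]. A call has 1 to 10 rows; each row is the pose to reach, as a shift and turn from the pose commanded when the call began, along the tool's axes at that moment; what a row does not reach only later rows make up. A row lasts 1/10 s, in which the tool goes at most 50 mm and 8.59 degrees, less where a joint would pass 70% of its speed; a pose out of reach is approached as far as the arm can. A call with a gripper value outside its range is refused whole. "grip" is the closure in counts, from 0 (fully open) to 255 (shut), set as the call begins (left out, the last holds). The fingers move at their own pace and stop on an object; the grip force is fixed at half the most. Time passes only in rows, so rows that repeat a pose let the fingers close. It gives the time, the measured TCP pose, the force, the opening and the grip force at its end, in the units of the state.
- ctrl.read_state(): the state, without advancing time (a new reading comes with each control period).
- ctrl.get_image(name): name is "scene" or "side" or "wrist"; returns a dict with "pixels" (480x640x3 uint8, red, green, blue), "fx", "fy", "cx", "cy" (pixels), "extrinsics" (4x4, takes a point from camera to world coordinates); the wrist camera has in their place "mount" (4x4, takes a point from camera to tool coordinates, whose origin is the TCP and whose axes are the flange's). Camera axes: x right, y up, looking along -z (the intrinsics and any distortion apply to the point x, -y, -z); pixel columns grow to the right and rows downward; lengths in mm; the calibration is good to about 2 mm. A picture is of the moment at which its call begins: read the wrist's pose just before it. There is no depth.
- ctrl.finish_job(): hands the job in; it is judged then, once.
The state is a dict: "clock": time; "qpos": joint angles; "qd": joint speeds; "tau": joint torques, N m; "eef_pos": TCP position; "tool_rot": TCP orientation; "force": force on the tool from outside, world axes, zero at the start; "torque": the same for the moment, N m; "width": finger opening in mm; "gripper_force": force on a finger pad.
Only numpy, scipy, OpenCV 4.12 (cv2) and the standard library are available. Lean on these libraries where they do the work, as an engineer would, in place of code of your own. Each camera call takes 0.05 s, during which the arm holds its last target. There are 200 camera calls.

TASK

Free the charged battery pack from its charger by pressing it down a little and squeezing its two side buttons together, lift it out, stand it upright on the bare table and let go of it. Then take it again by its two plain faces and stand it in the battery bay of the stirrer, upright, facing along the bay and fully down on the bay's floor. Do not drop the pack, and leave the jar, the dropper bottle, the slide box and the reagent bottle where they are.

Things in the scene. Friction and masses are not known exactly. Their poses are not given: they have to be found in the camera images.
- pack: Grey battery pack, a block 34 (x) x 40 (y) x 92 (z) mm, about 0.3 kg, x faces plain, a black button and tooth on each y side. Origin: centre of its underside, z up. At the start it stands latched in the charger, axes parallel to the charger's, underside 18 mm above the table. In the charger only the buttons free it.
- latch_left_face (a point): middle of the outer face of the button on the pack's +y side: 62 mm above the underside, 24 mm wide (x), 24 mm high, 9 mm proud of the pack. 58 mm over both free buttons, 41 mm with both pressed right in.
- latch_right_face (a point): the same on the pack's -y side. Under each button, one piece with it, a hooked tooth (20 mm wide in x, 8 to 17 mm above the underside) sticks out to 28.5 mm from the pack's middle plane and goes in with the button.
- latch_left (a joint): travel of the +y button in m: 0 out, 0.0085 right in; spring 4 N at first, 10 N at the end. From 0.0065 on its tooth clears the charger's lip. At rest in the charger a ridge on the lip stands in the tooth's way: the button gives 0.5 mm and is then blocked until the pack is pressed down 5 mm or more.
- latch_right (a joint): the same for the button on the -y side. So: grip both buttons (they stop at 52 to 57 mm, by grip force), press the pack down still gripping until they give (41 mm), then lift while keeping them in. A pull on a pack whose buttons are out meets a firm stop after 0.5 mm.
- charger: White charger, fixed: cradle 52 (x) x 82 (y) mm outside, 44 mm high, an equally high electronics box behind it (to 76 mm in +x), base 120 x 104 mm. Origin: on the table under the cradle's middle = the pack's axis, z up. Play of the pack: 3 mm in x, 2 mm in y.
- ejector (a joint): the spring plate under the pack in the charger, m: 0 up, 0.008 pressed down to its hard stop; spring 6 N at first, 10 N at the stop, part of it borne by the pack's weight
- stirrer: White cordless stirrer, fixed; origin on the table under the middle of its battery bay, z up. Bay between two cheeks (60 mm long in x, 12 thick, top 80 mm above the table), 66 mm apart in y: no room there for fingers on the buttons. Housing 96 mm wide, 40 high, steel plate on top to 46, in +x from 30 to 130 mm.
- bay (a point): middle of the bay's floor, 12 mm above the table; axes as the stirrer's. Two lips, tops 30 mm above the table, 42 mm apart in x, bound the bay front and back; above them it is open along x. The pack belongs with its underside on this floor, upright, its x axis along the bay's x, either way round.
- waste_jar: bystander: glass jar with steel lid, 58 mm across, 80 mm high, loose; origin under its centre
- dropper_1: bystander: dropper bottle, 25 mm across, 64 mm high, loose; origin under its centre
- slide_box: bystander: cardboard slide box, 35 x 83 x 60 mm, loose; origin under its centre
- reagent_bottle: bystander: white plastic bottle, 67 mm across, 126 mm high, loose; origin under its centre
Things that resemble listed ones, but are neither listed nor needed, are in the scene too. What is shaped like the pack but green or orange is not meant.

How it is judged (in metres and radians):
On the way, in this order (a step that is already met when the one before it is completed fails the run):
1. both buttons are squeezed in while the pack is still in the charger (value of joint each of latch_left, latch_right above 0.0065 m and distance between pack and charger below 0.025 m), for 0.05 s.
2. the pack stands upright on the bare table, clear of charger and stirrer, let go (height (world z) of pack below 0.005 m and angle between pack's own z axis and vertical below 0.1 rad and horizontal distance between pack and charger above 0.07 m and horizontal distance between pack and stirrer above 0.06 m and contact force between pack and the fingers below 0.1 N and linear speed of pack below 0.02 m/s), for 0.1 s.
At the end, for the whole second after the job is handed in: the pack stands at rest and released in the stirrer's bay: underside within 4 mm of the bay's floor, axis within 9 mm of the bay's middle, upright within 0.08 rad, its x axis along the bay's within 0.25 rad (horizontal distance between pack and bay below 0.009 m and z of pack in the frame of bay below 0.004 m and angle between pack's own z axis and vertical below 0.08 rad and angle between the x axis of pack and the x axis of bay, either way round below 0.25 rad and contact force between pack and the fingers below 0.1 N and linear speed of pack below 0.01 m/s); the robot touches nothing.
It fails at once if the pack is dropped (moves faster than 0.5 m/s with no finger on it) (linear speed of pack above 0.5 m/s and contact force between pack and the fingers below 0.01 N).
It fails at once if a bystander is moved more than 30 mm (distance of any of waste_jar, dropper_1, slide_box, reagent_bottle from where it was at the start of the episode above 0.03 m).
It also fails if it takes over 64 s, if anything falls off the work surface, if the arm or the gripper's body presses on something with over 40 N, if the wrist force passes 120 N, or if a joint passes its speed limit or range.

## Working session

There is one attempt and no reset: what is moved stays moved. The work goes in short steps, Python scripts to look and compute and a tool call to move; the robot and the scene stay as the last step left them, time stands still between calls to the robot, and variables do not carry over. Pictures are saved under pics/ and viewed, at most 10 in all, crops included, and the job is handed in when it is done.

Besides the shell and the picture viewer there is one more tool, called after "Emit:" as a command line: name --argument value ..., lists and objects as JSON in quotes. send_rows: Moves the arm, as the interface text tells. Its arguments: {"type":"object","properties":{"rows":{"type":"array","items":{"type":"array","items":{"type":"array","items":{"type":"number"}}}},"grip":{"type":"number"}},"required":["rows"]}

```bash
ls; mkdir -p pics
cat > h.py <<'E'
import numpy as np, cv2
from cell import ctrl
from scipy.spatial.transform import Rotation as R
def shot(name,fn=None):
    s=ctrl.read_state(); im=ctrl.get_image(name)
    if name=="wrist":
        T=np.eye(4);T[:3,:3]=R.from_euler('xyz',s['tool_rot']).as_matrix();T[:3,3]=s['eef_pos']
        im['extrinsics']=T@np.array(im['mount'])
    if fn: cv2.imwrite(fn,im['pixels'][...,::-1])
    return im
def ray(im,u,v):
    E=np.array(im['extrinsics']); d=np.array([(u-im['cx'])/im['fx'],-(v-im['cy'])/im['fy'],-1.])
    return E[:3,3],E[:3,:3]@d
def plane(im,u,v,z):
    o,d=ray(im,u,v); return o+d*(z-o[2])/d[2]
def proj(im,p):
    E=np.linalg.inv(np.array(im['extrinsics'])); q=E[:3,:3]@np.array(p,float)+E[:3,3]
    return np.array([im['cx']+im['fx']*q[0]/-q[2], im['cy']-im['fy']*q[1]/-q[2]])
E
python3 - <<'E'
from h import *
s=ctrl.read_state(); print(s)
for n in ["scene","side","wrist"]:
    im=shot(n,f"pics/{n}.png"); print(n,[k for k in im],im['fx'],im['cx'],im['cy'],np.round(im['extrinsics'],3).tolist())
    np.savez(f"{n}.npz",**{k:v for k,v in im.items()})
E
```

```text
pics
{'clock': 0.0, 'qpos': array([-1.39177748,  0.62933528,  0.03841635,  1.51837056, -0.02703692,
        0.9963002 , -0.02000604]), 'qd': array([-0.00014271, -0.00027959, -0.00252481,  0.00045571,  0.00056883,
       -0.00109125, -0.0010768 ]), 'tau': array([-1.20550005e-03, -5.63406873e+01,  1.22629579e+00, -1.93439054e+01,
        1.11496914e-02,  1.06156166e-02,  1.52511443e-06]), 'eef_pos': array([157.37718312, 630.15612659, 302.99469116]), 'tool_rot': array([-3.13969580e+00, -2.14098708e-05,  2.89676831e+00]), 'force': array([-0.31870352, -0.88082551, -0.05021997]), 'torque': array([-0.01017754, -0.01189814,  0.01852248]), 'gripper_force': 0.0, 'width': 85.5682511811384}
scene ['pixels', 'fx', 'fy', 'cx', 'cy', 'extrinsics'] 502.0737227991315 323.9714170286245 235.8536419227717 [[-0.912, 0.265, -0.314, 114.294], [-0.411, -0.609, 0.678, 1001.867], [-0.011, 0.747, 0.664, 1076.534], [0.0, 0.0, 0.0, 1.0]]
side ['pixels', 'fx', 'fy', 'cx', 'cy', 'extrinsics'] 618.5968984428462 315.5953932709599 238.45884474492968 [[0.358, -0.529, 0.769, 1958.914], [0.933, 0.19, -0.305, -578.445], [0.015, 0.827, 0.561, 1123.582], [0.0, 0.0, 0.0, 1.0]]
wrist ['pixels', 'fx', 'fy', 'cx', 'cy', 'mount', 'extrinsics'] 414.2735655378586 325.1792730438055 238.35591190035123 [[0.242, -0.927, -0.286, 85.074], [0.97, 0.23, 0.074, 647.801], [-0.003, -0.295, 0.955, 373.193], [0.0, 0.0, 0.0, 1.0]]
```

View pics/scene.png

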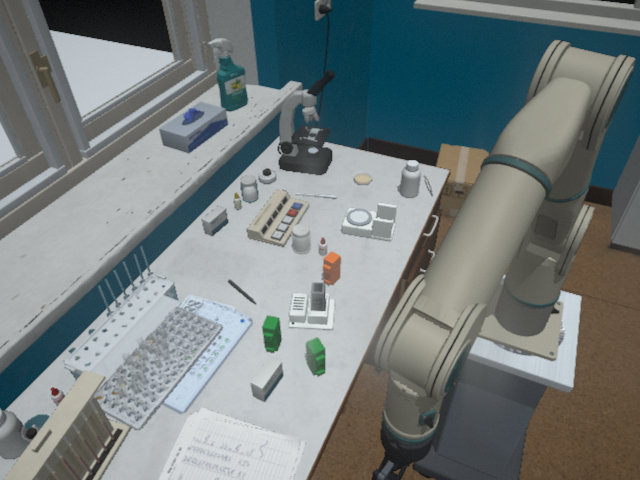

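View pics/side.png

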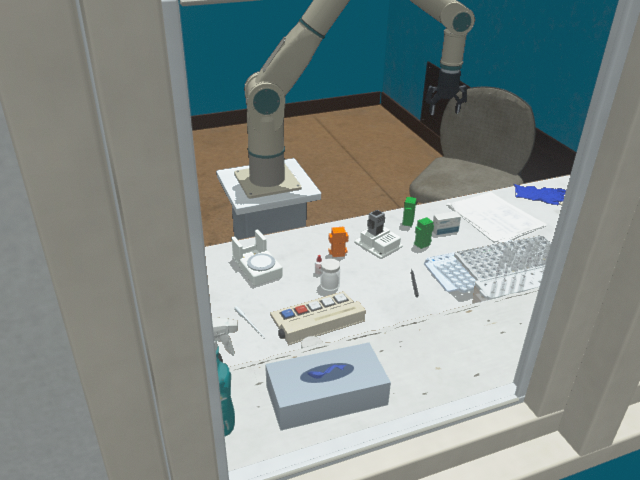

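The scene view shows the grey pack in a white charger at about (316,300), the stirrer with its two cheeks at (372,220), the jar at (301,239), the dropper at (322,245), and green and orange look-alikes at (272,333), (316,356) and (331,268). Next I'll look at enlarged crops of the charger and stirrer in both views.

Run:
```python
from h import *
a=cv2.imread('pics/scene.png');b=cv2.imread('pics/side.png')
def c(i,x,y,w,h): return cv2.resize(i[y:y+h,x:x+w],(400,300),interpolation=cv2.INTER_CUBIC)
m=np.vstack([np.hstack([c(a,275,270,80,60),c(a,330,190,80,60)]),np.hstack([c(b,345,200,80,60),c(b,220,225,80,60)])])
cv2.imwrite('pics/m.png',m)
for n,pts in dict(scene=[(316,305),(372,225),(301,250),(323,254),(410,195),(267,380),(215,222)],side=[(380,240),(262,268)]).items():
    im=dict(np.load(n+'.npz'))
    for p in pts: print(n,p,plane(im,*p,20).round())
```

```text
scene (316, 305) [516. 192.  20.]
scene (372, 225) [ 492. -187.   20.]
scene (301, 250) [651.  11.  20.]
scene (323, 254) [582.   0.  20.]
scene (410, 195) [ 427. -391.   20.]
scene (267, 380) [525. 452.  20.]
scene (215, 222) [969.   4.  20.]
side (380, 240) [524. 210.  20.]
side (262, 268) [ 539. -185.   20.]
```

View pics/m.png

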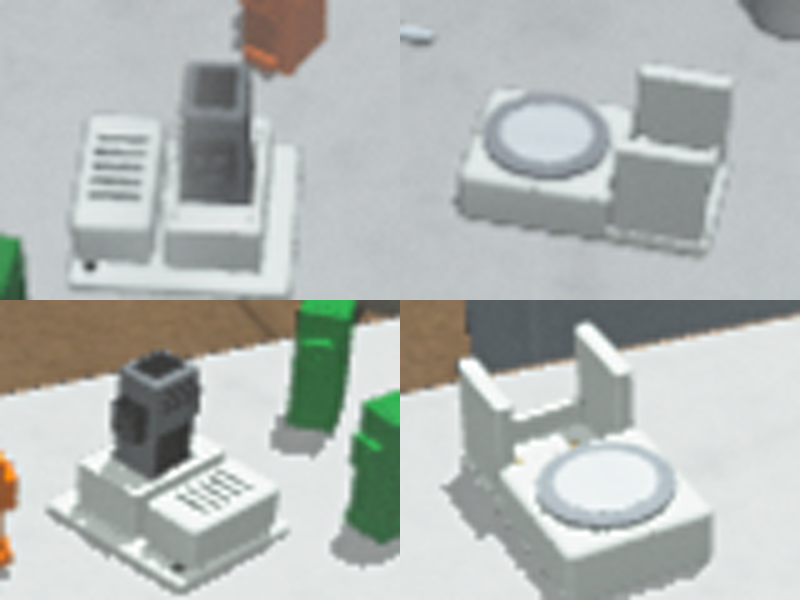

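Run:
```python
from h import *
im=dict(np.load('scene.npz'))
print('pack top',plane(im,318.4,287.6,110))
f=lambda u,v,z,ox,oy:plane(im,ox+u/5,oy+v/5,z)
a=f(68,285,3,275,270);b=f(297,292,3,275,270);print(a,b,np.degrees(np.arctan2(*(a-b)[1::-1])),np.linalg.norm(a-b))
# stirrer cheek tops
a=f(615,148,80,250,190);b=f(717,155,80,250,190);print('nearcheek',a,b,np.degrees(np.arctan2(*(a-b)[1::-1])),np.linalg.norm(a-b))
c=f(640,68,80,250,190);d=f(731,77,80,250,190);print('far',c,d,np.degrees(np.arctan2(*(c-d)[1::-1])),(a+b+c+d)/4)
w=dict(np.load('wrist.npz'));print(w['mount'].round(3))
```

```text
pack top [501.10327634 205.45469113 110.        ]
[557.48227445 278.40775629   3.        ] [443.51083167 233.35485886   3.        ] 21.568881178811132 122.55306334740125
nearcheek [ 477.056881  -144.8959333   80.       ] [ 417.15213309 -163.56782697   80.        ] 17.311893628885205 62.747258387488976
far [ 489.96773177 -226.8259214    80.        ] [ 433.51895917 -241.10929615   80.        ] 14.199655987068889 [ 454.42392626 -194.09974446   80.        ]
[[ 1.0000e-03  9.5500e-01  2.9500e-01  7.4440e+01]
 [ 1.0000e+00 -1.0000e-03  1.0000e-03 -5.7200e-01]
 [ 1.0000e-03  2.9500e-01 -9.5500e-01 -7.0119e+01]
 [ 0.0000e+00  0.0000e+00  0.0000e+00  1.0000e+00]]
```

```bash
cat >> h.py <<'E'
def go(x,y,z,yaw,roll=np.pi,pitch=0):
    s=ctrl.read_state(); A=R.from_euler('xyz',s['tool_rot']); B=R.from_euler('xyz',[roll,pitch,yaw])
    t=A.inv().apply(np.array([x,y,z])-s['eef_pos'])/10; w=(A.inv()*B).as_rotvec()
    print('ROW',t.round(2),w.round(3),'at',s['eef_pos'].round(1),s['tool_rot'].round(3),'t',round(s['clock'],2),'q7',s['qpos'][6].round(2))
E
python3 - <<'E'
from h import *
go(501,205,303,3.526)
im=dict(np.load('scene.npz'))
for p in [(331,280),(345,370),(395,280),(322,254),(301,250)]: print(p,plane(im,*p,0).round())
E
```

```text
ROW [-43.64 -32.93   0.07] [-0.001 -0.    -0.629] at [157.4 630.3 303.2] [-3.14   0.     2.897] t 0.15 q7 -0.02
(331, 280) [524.  73.   0.]
(345, 370) [369. 339.   0.]
(395, 280) [352.  -3.   0.]
(322, 254) [594. -17.   0.]
(301, 250) [661.  -8.   0.]
```

Emit:
send_rows --rows '[[[-43.6,-32.9,0,0,0,-0.63],[-43.6,-32.9,0,0,0,-0.63],[-43.6,-32.9,0,0,0,-0.63],[-43.6,-32.9,0,0,0,-0.63],[-43.6,-32.9,0,0,0,-0.63],[-43.6,-32.9,0,0,0,-0.63],[-43.6,-32.9,0,0,0,-0.63],[-43.6,-32.9,0,0,0,-0.63],[-43.6,-32.9,0,0,0,-0.63],[-43.6,-32.9,0,0,0,-0.63]]]'

```text
clock: 1.15
eef_pos: [472.6, 239.9, 303.9]
tool_rot: [3.142, -0.0, -2.756]
force: [1.0, 0.6, -0.2]
width: 85.2
gripper_force: 0.0
```

Run:
```python
from h import *
go(501,205,303,3.526)
```

```text
ROW [-1.32 -4.3   0.09] [ 0.    -0.     0.001] at [472.6 239.9 303.9] [ 3.142 -0.    -2.756] t 1.15 q7 1.36
```

Emit:
send_rows --rows '[[[-1.3,-4.3,0,0,0,0],[-1.3,-4.3,0,0,0,0],[-1.3,-4.3,0,0,0,0]]]'

```text
clock: 1.45
eef_pos: [500.4, 205.6, 303.6]
tool_rot: [3.141, -0.001, -2.76]
force: [-0.7, 0.8, 0.5]
width: 85.9
gripper_force: 0.0
```

Run:
```python
from h import *
go(501,205,303,3.526)
im=shot('wrist','pics/w1.png'); np.savez('w1.npz',**im)
```

```text
ROW [-0.04 -0.07  0.06] [ 0.    -0.001 -0.002] at [500.4 205.6 303.6] [ 3.141e+00 -1.000e-03 -2.760e+00] t 1.45 q7 1.44
```

View pics/w1.png

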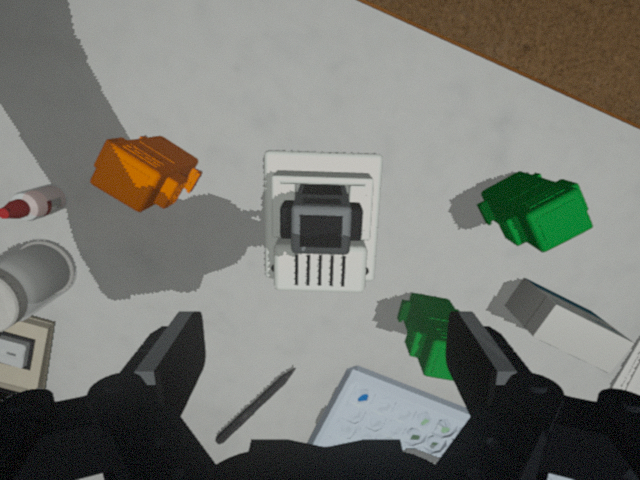

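The wrist view shows the charger square in the image, with the base's far edge from (264,152) to (382,155). The pack's open top is at about (322,231), with black buttons at (286,222) and (358,222).

Run:
```python
from h import *
im=dict(np.load('w1.npz')); g=cv2.cvtColor(im['pixels'],cv2.COLOR_RGB2GRAY)
# base yaw from white mask
hsv=cv2.cvtColor(im['pixels'],cv2.COLOR_RGB2HSV)
P=lambda u,v,z:plane(im,u,v,z)[:2].round(1)
for v in (160,170,180,195,260): 
    r=g[v,255:395].astype(int); d=np.diff(r); print(v,[(255+i,d[i]) for i in np.argsort(-abs(d))[:8]])
print('rec',[P(*p,110) for p in [(302,215),(342,215),(302,247),(342,247),(322,231)]])
for u in (300,322,342):
    c=g[195:300,u].astype(int); d=np.diff(c); print(u,sorted([(195+int(i),int(d[i])) for i in np.argsort(-abs(d))[:8]]))
for v in (222,235):
    c=g[v,270:380].astype(int); d=np.diff(c); print(v,sorted([(270+int(i),int(d[i])) for i in np.argsort(-abs(d))[:10]]))
cv2.imwrite('pics/c1.png',cv2.resize(im['pixels'][140:300,250:400,::-1],None,fx=3.7,fy=3.7,interpolation=cv2.INTER_CUBIC))
```

```text
160 [(np.int64(264), np.int64(33)), (np.int64(262), np.int64(-29)), (np.int64(265), np.int64(14)), (np.int64(261), np.int64(-12)), (np.int64(263), np.int64(11)), (np.int64(380), np.int64(-11)), (np.int64(266), np.int64(10)), (np.int64(381), np.int64(-9))]
170 [(np.int64(264), np.int64(24)), (np.int64(276), np.int64(-22)), (np.int64(277), np.int64(-17)), (np.int64(265), np.int64(17)), (np.int64(275), np.int64(-16)), (np.int64(263), np.int64(-14)), (np.int64(380), np.int64(-13)), (np.int64(285), np.int64(12))]
180 [(np.int64(271), np.int64(18)), (np.int64(272), np.int64(17)), (np.int64(263), np.int64(-15)), (np.int64(270), np.int64(14)), (np.int64(262), np.int64(-13)), (np.int64(379), np.int64(-12)), (np.int64(380), np.int64(-12)), (np.int64(378), np.int64(-8))]
195 [(np.int64(348), np.int64(54)), (np.int64(349), np.int64(38)), (np.int64(294), np.int64(-37)), (np.int64(277), np.int64(-30)), (np.int64(261), np.int64(-29)), (np.int64(347), np.int64(22)), (np.int64(271), np.int64(21)), (np.int64(295), np.int64(-16))]
260 [(np.int64(306), np.int64(-74)), (np.int64(344), np.int64(74)), (np.int64(297), np.int64(67)), (np.int64(320), np.int64(64)), (np.int64(332), np.int64(63)), (np.int64(341), np.int64(-63)), (np.int64(318), np.int64(-63)), (np.int64(309), np.int64(63))]
rec [array([497.4, 186.8]), array([487.6, 211.1]), array([518. , 194.7]), array([508. , 219.5]), array([502.6, 203. ])]
300 [(207, 14), (213, -17), (214, -33), (234, -16), (246, 26), (252, 42), (253, 48), (254, 29)]
322 [(205, 16), (206, 21), (214, -33), (215, -34), (247, 22), (252, 21), (253, 45), (254, 20)]
342 [(215, -29), (253, 33), (254, 39), (255, -19), (256, -25), (284, 26), (285, 65), (286, 50)]
222 [(279, -42), (280, -36), (290, 24), (299, -46), (341, 30), (342, 34), (350, -28), (360, 34), (361, 70), (362, 47)]
235 [(279, -28), (280, -40), (290, 20), (299, -26), (340, 23), (349, -19), (350, -34), (359, 24), (360, 61), (361, 49)]
```

View pics/c1.png

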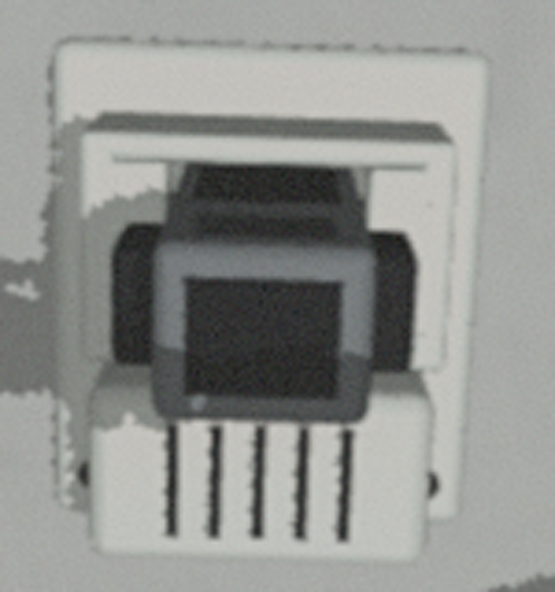

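Run:
```python
from h import *
im=dict(np.load('w1.npz'))
f=lambda u,v,z:plane(im,250+u/3.7,140+v/3.7,z)[:2]
def yaw(a,b): d=b-a; return np.degrees(np.arctan2(d[1],d[0])).round(2),np.linalg.norm(d).round(1),((a+b)/2).round(1)
print('base far',yaw(f(58,42,4),f(487,58,4)))
print('cradle',yaw(f(84,140,44),f(453,147,44)))
print('box near',yaw(f(96,553,44),f(420,556,44)))
print('pack L',yaw(f(160,243,110),f(155,413,110)),'R',yaw(f(373,245,110),f(367,415,110)))
print('pack N',yaw(f(160,243,110),f(373,245,110)),'F',yaw(f(155,415,110),f(367,419,110)))
print('buttons',yaw(f(114,300,92),f(414,300,92)))
```

```text
base far (np.float64(109.82), np.float64(101.9), array([465. , 188.6]))
cradle (np.float64(110.84), np.float64(79.5), array([480.1, 193.8]))
box near (np.float64(111.37), np.float64(75.8), array([570.5, 227.4]))
pack L (np.float64(18.97), np.float64(31.6), array([508.7, 184.4])) R (np.float64(20.98), np.float64(31.6), array([494.8, 219.8]))
pack N (np.float64(111.38), np.float64(37.4), array([486.9, 196.7])) F (np.float64(110.8), np.float64(38.6), array([517.1, 207.7]))
buttons (np.float64(111.93), np.float64(57.0), array([500.9, 201.6]))
```

Run:
```python
from h import *
go(502,202.2,132,-2.777)
```

```text
ROW [-0.07 -0.56 17.16] [ 0.001 -0.001  0.02 ] at [499.5 207.1 303.6] [ 3.141e+00 -1.000e-03 -2.757e+00] t 1.5 q7 1.44
```

Emit:
send_rows --rows '[[[0,-0.5,3,0,0,0.02],[0,-0.5,6,0,0,0.02],[0,-0.5,9,0,0,0.02],[0,-0.5,11,0,0,0.02],[0,-0.5,11,0,0,0.02],[0,-0.5,11,0,0,0.02],[0,-0.5,11,0,0,0.02]]]'

```text
clock: 2.2
eef_pos: [502.2, 203.3, 195.2]
tool_rot: [3.141, 0.002, -2.775]
force: [-0.2, -0.6, 0.2]
width: 85.6
gripper_force: 0.0
```

Run:
```python
from h import *
go(502,202.2,132,-2.777)
im=shot('wrist'); np.savez('w2.npz',**im)
c=cv2.resize(im['pixels'][130:480,140:520,::-1],None,fx=1.7,fy=1.7,interpolation=cv2.INTER_CUBIC);cv2.imwrite('pics/c2.png',c)
go(502,202.2,132,-2.777)
```

```text
ROW [ 0.07 -0.1   6.32] [0.001 0.002 0.002] at [502.2 203.3 195.2] [ 3.141e+00  2.000e-03 -2.775e+00] t 2.2 q7 1.41
ROW [ 0.07 -0.06  6.33] [0.    0.002 0.001] at [502.3 203.  195.3] [ 3.141e+00  2.000e-03 -2.776e+00] t 2.25 q7 1.41
```

View pics/c2.png

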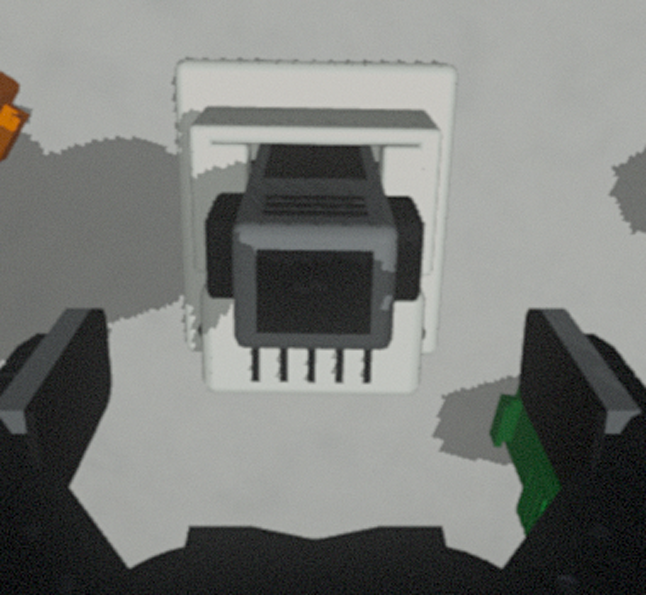

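The pack's top is at about (315,285) in the crop, and the finger tips are symmetric about column 317, so the tool is centred in y.

Run:
```python
from h import *
im=dict(np.load('w2.npz'))
f=lambda u,v,z:plane(im,140+u/1.7,130+v/1.7,z)[:2]
print('c',np.mean([f(239,225,110),f(397,225,110),f(233,346,110),f(391,346,110)],0))
a,b=f(194,130,44),f(440,130,44);print('cradle',(a+b)/2+26*np.array([.934,.357]),np.degrees(np.arctan2(*(b-a)[::-1])))
a,b=f(207,390,44),f(418,390,44);print('box',(a+b)/2-76*np.array([.934,.357]),np.degrees(np.arctan2(*(b-a)[::-1])))
print('btn',(f(207,240,92)+f(422,240,92))/2)
```

```text
c [501.75707999 202.11262015]
cradle [503.62366309 203.43755183] 111.04726682650217
box [498.6525298  200.10369385] 111.06758858456257
btn [497.09165203 200.18555318]
```

Emit:
send_rows --rows '[[[0.05,-0.05,2.5,0,0.002,0],[0.05,-0.05,4.5,0,0.002,0],[0.05,-0.05,6.3,0,0.002,0],[0.05,-0.05,6.3,0,0.002,0],[0.05,-0.05,6.3,0,0.002,0]]]'

```text
clock: 2.75
eef_pos: [501.9, 201.8, 131.8]
tool_rot: [3.141, -0.001, -2.776]
force: [0.4, 0.1, -0.1]
width: 85.4
gripper_force: 0.0
```

Emit:
send_rows --rows '[[[0,0,0,0,0,0],[0,0,0,0,0,0],[0,0,0,0,0,0],[0,0,0,0,0,0],[0,0,0,0,0,0],[0,0,0,0,0,0]]]' --grip 255

```text
clock: 3.35
eef_pos: [502.2, 202.3, 132.0]
tool_rot: [3.141, 0.001, -2.776]
force: [-1.1, 1.3, 6.0]
width: 51.1
gripper_force: 60.9
```

Emit:
send_rows --rows '[[[0,0,0.2,0,0,0],[0,0,0.4,0,0,0],[0,0,0.6,0,0,0],[0,0,0.75,0,0,0],[0,0,0.75,0,0,0],[0,0,0.75,0,0,0],[0,0,0.75,0,0,0]]]'

```text
clock: 4.05
eef_pos: [502.0, 203.9, 127.4]
tool_rot: [3.139, 0.003, -2.775]
force: [-7.1, 3.0, 33.5]
width: 39.7
gripper_force: 70.6
```

Emit:
send_rows --rows '[[[0,0,0.3,0,0,0],[0,0,-0.2,0,0,0],[0,0,-0.8,0,0,0],[0,0,-1.6,0,0,0],[0,0,-2.6,0,0,0],[0,0,-4,0,0,0],[0,0,-6,0,0,0],[0,0,-8,0,0,0],[0,0,-9,0,0,0],[0,0,-9,0,0,0]]]'

```text
clock: 5.05
eef_pos: [502.2, 201.1, 214.3]
tool_rot: [-3.141, -0.001, -2.777]
force: [0.4, 0.1, -4.5]
width: 39.8
gripper_force: 67.0
```

Run:
```python
from h import *
go(455,30,215,-2.777)
a=shot('scene');b=shot('side')
a,b=[cv2.resize(i['pixels'][y:y+120,x:x+160,::-1],(400,300),interpolation=cv2.INTER_CUBIC) for i,x,y in((a,250,190),(b,300,150))]
cv2.imwrite('pics/l.png',np.hstack([a,b]))
```

```text
ROW [ 10.5  -14.3   -0.06] [-0.    -0.001 -0.   ] at [502.2 201.1 214.3] [-3.141e+00 -1.000e-03 -2.777e+00] t 5.05 q7 1.42
```

View pics/l.png

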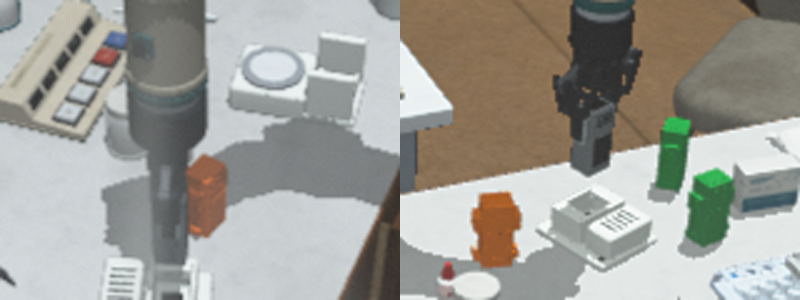

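Emit:
send_rows --rows '[[[0.8,-1,-1,0,0,0],[2.4,-3,-1,0,0,0],[4.2,-5.2,-1,0,0,0],[6,-7.5,-1,0,0,0],[7.8,-9.8,-1,0,0,0],[9.4,-11.8,-1,0,0,0],[10.8,-13.6,0,0,0,0],[11.5,-14.5,2,0,0,0],[11.8,-14.9,4,0,0,0],[11.8,-14.9,5,0,0,0]]]'

```text
clock: 6.15
eef_pos: [443.0, 18.3, 162.5]
tool_rot: [3.142, -0.006, -2.779]
force: [-1.2, -0.3, -3.8]
width: 39.7
gripper_force: 67.0
```

Emit:
send_rows --rows '[[[0,0,0.5,0,0,0],[0,0,1,0,0,0],[0,0,1.5,0,0,0],[0,0,2,0,0,0],[0,0,2.5,0,0,0],[0,0,3,0,0,0],[0,0,3.4,0,0,0],[0,0,3.4,0,0,0]]]'

```text
clock: 6.95
eef_pos: [444.2, 20.2, 129.1]
tool_rot: [3.141, -0.003, -2.776]
force: [-0.5, 0.3, -3.2]
width: 39.4
gripper_force: 67.0
```

Emit:
send_rows --rows '[[[0,0,0.3,0,0,0],[0,0,0.6,0,0,0],[0,0,0.9,0,0,0],[0,0,0.9,0,0,0]]]'

```text
clock: 7.35
eef_pos: [444.3, 20.1, 120.3]
tool_rot: [3.141, -0.003, -2.776]
force: [0.1, 0.5, -4.5]
width: 39.6
gripper_force: 67.0
```

Emit:
send_rows --rows '[[[0,0,0.1,0,0,0],[0,0,0.2,0,0,0],[0,0,0.2,0,0,0]]]'

```text
clock: 7.65
eef_pos: [444.5, 20.1, 118.6]
tool_rot: [3.142, -0.002, -2.776]
force: [-0.2, -0.5, -3.7]
width: 39.3
gripper_force: 67.0
```

Emit:
send_rows --rows '[[[0,0,0.1,0,0,0],[0,0,0.2,0,0,0],[0,0,0.2,0,0,0]]]'

```text
clock: 7.95
eef_pos: [444.5, 20.2, 117.5]
tool_rot: [-3.141, -0.001, -2.776]
force: [-1.2, 0.7, 8.7]
width: 39.6
gripper_force: 68.1
```

Emit:
send_rows --rows '[[[0,0,0,0,0,0],[0,0,0,0,0,0],[0,0,0,0,0,0],[0,0,0,0,0,0],[0,0,0,0,0,0],[0,0,0,0,0,0],[0,0,0,0,0,0]]]' --grip 0

```text
clock: 8.65
eef_pos: [444.5, 20.1, 116.6]
tool_rot: [3.142, -0.002, -2.776]
force: [0.5, -0.7, -0.1]
width: 85.6
gripper_force: 0.0
```

Emit:
send_rows --rows '[[[0,0,-1,0,0,0],[0,0,-3,0,0,0],[0,0,-6,0,0,0],[0,0,-10,0,0,0],[0,0,-13,0,0,0],[0,0,-13,0,0,0],[0,0,-13,0,0,0],[0,0,-13,0,0,0]]]'

```text
clock: 9.45
eef_pos: [444.0, 20.1, 246.1]
tool_rot: [3.141, -0.004, -2.776]
force: [-0.4, -1.6, -0.8]
width: 85.3
gripper_force: 0.0
```

Run:
```python
from h import *
go(444.5,20,200,1.935)
im=shot('wrist','pics/w3.png'); np.savez('w3.npz',**im)
```

```text
ROW [-0.06 -0.03  4.61] [-0.003 -0.003  1.572] at [444.   20.1 246.1] [ 3.141 -0.004 -2.776] t 9.45 q7 1.68
```

View pics/w3.png

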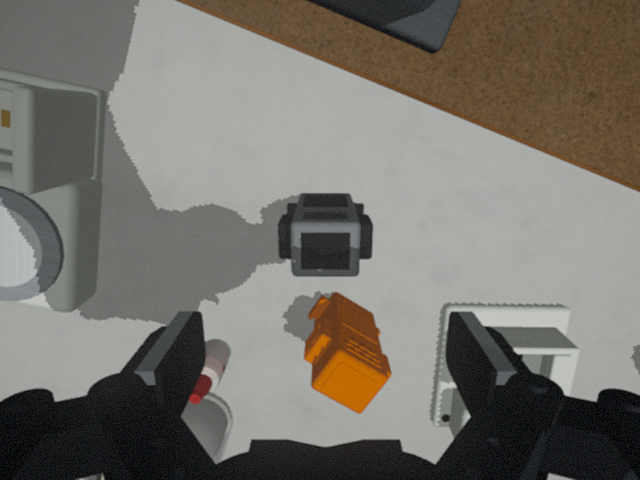

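The pack stands upright with its top at about (326,247). The orange look-alike is behind it, at (345,345).

Run:
```python
from h import *
im=dict(np.load('w3.npz'))
c=[plane(im,u,v,92)[:2] for u,v in [(294,220),(358,220),(292,275),(360,275)]]
print(np.round(c,1)); m=np.mean(c,0);print('centre',m)
d=c[1]-c[0]+c[3]-c[2];print('yaw',np.arctan2(*d[::-1])-np.pi/2)
ex=np.array([.934,.357]);ey=np.array([-.357,.934])
for u,v,z in [(315,297,70),(336,293,92),(340,293,70),(376,328,92),(378,328,70),(336,293,50),(307,335,60),(310,310,80)]:
    p=plane(im,u,v,z)[:2]-m; print((u,v,z),p@ex,p@ey)
# stirrer bits
for u,v in [(103,93),(35,87)]: print('cheek',plane(im,u,v,80))
```

```text
[[434.7  -3.3]
 [421.9  30.1]
 [466.2   6.8]
 [452.1  43.7]]
centre [443.73446071  19.32894162]
yaw 0.3660073694796253
(315, 297, 70) 40.7553258173852 -7.080860140037938
(336, 293, 92) 27.91466237083921 5.935233201089764
(340, 293, 70) 37.907339463459685 9.13665063063326
(376, 328, 92) 50.99773729789513 30.375656014428458
(378, 328, 70) 63.2533477981208 34.71137143617638
(336, 293, 50) 46.99671410201259 7.0992680379059845
(307, 335, 60) 74.33742756749962 -13.119846064521665
(310, 310, 80) 45.044537040522734 -10.013625659657476
cheek [ 408.25751733 -123.11808809   80.        ]
cheek [ 418.3165074  -157.90978343   80.        ]
```

Emit:
send_rows --rows '[[[0,0,1,0,0,0.15],[0,0,1,0,0,0.3],[0,0,1,0,0,0.45],[0,0,1,0,0,0.6],[0,0,1,0,0,0.75],[0,0,1,0,0,0.9],[0,0,1,0,0,1.05],[0,0,1,0,0,1.2],[0,0,1,0,0,1.35],[0,0,1,0,0,1.49]]]' --grip 90

```text
clock: 10.5
eef_pos: [444.0, 20.3, 235.5]
tool_rot: [-3.137, -0.001, 2.011]
force: [0.2, 0.4, 0.0]
width: 54.8
gripper_force: 0.0
```

Emit:
send_rows --rows '[[[0,0,0,0,0,0.08],[0,0,0,0,0,0.08],[0,0,0,0,0,0.08],[0,0,0,0,0,0.08]]]'

```text
clock: 10.9
eef_pos: [444.5, 20.3, 236.2]
tool_rot: [-3.139, -0.0, 1.938]
force: [0.6, -0.6, 0.2]
width: 55.2
gripper_force: 0.0
```

Run:
```python
from h import *
go(443.9,19.5,118,1.936)
```

```text
ROW [-0.05 -0.05 11.82] [-0.003 -0.     0.002] at [444.5  20.3 236.2] [-3.139 -0.     1.938] t 10.9 q7 0.51
```

Emit:
send_rows --rows '[[[-0.05,-0.05,2,0,0,0],[-0.05,-0.05,4,0,0,0],[-0.05,-0.05,6,0,0,0],[-0.05,-0.05,8,0,0,0],[-0.05,-0.05,10,0,0,0],[-0.05,-0.05,11.2,0,0,0],[-0.05,-0.05,11.8,0,0,0],[-0.05,-0.05,11.8,0,0,0],[-0.05,-0.05,11.8,0,0,0]]]'

```text
clock: 11.8
eef_pos: [444.4, 19.4, 118.9]
tool_rot: [-3.14, 0.0, 1.937]
force: [-0.4, 0.2, 0.2]
width: 54.9
gripper_force: 0.0
```

Emit:
send_rows --rows '[[[0,0,0,0,0,0],[0,0,0,0,0,0],[0,0,0,0,0,0],[0,0,0,0,0,0],[0,0,0,0,0,0],[0,0,0,0,0,0]]]' --grip 255

```text
clock: 12.4
eef_pos: [444.7, 19.6, 119.4]
tool_rot: [-3.141, 0.0, 1.937]
force: [-0.5, -0.5, 5.5]
width: 33.6
gripper_force: 59.7
```

Emit:
send_rows --rows '[[[0,0,-0.5,0,0,0],[0,0,-1.5,0,0,0],[0,0,-3,0,0,0],[0,0,-5,0,0,0],[0,0,-8,0,0,0],[0,0,-11,0,0,0],[0,0,-14,0,0,0],[0,0,-16,0,0,0],[0,0,-16,0,0,0],[0,0,-16,0,0,0]]]'

```text
clock: 13.4
eef_pos: [443.9, 19.8, 278.5]
tool_rot: [-3.14, -0.0, 1.937]
force: [-0.5, 0.3, -3.5]
width: 33.6
gripper_force: 60.5
```

Run:
```python
from h import *
go(454,-194,280,0.27+np.pi/2)
```

```text
ROW [-20.32  -6.71  -0.14] [-0.002 -0.     0.096] at [443.9  19.8 278.5] [-3.14  -0.     1.937] t 13.4 q7 0.49
```

Run:
```python
from h import *
go(475,-271,285,0.27+np.pi/2)
```

```text
ROW [-28.26  -7.51  -0.64] [-0.002 -0.     0.096] at [443.9  19.8 278.5] [-3.14  -0.     1.937] t 13.4 q7 0.49
```

Emit:
send_rows --rows '[[[-1.5,-0.4,-0.6,0,0,0.1],[-4.5,-1.2,-0.6,0,0,0.1],[-8.5,-2.2,-0.6,0,0,0.1],[-12.5,-3.3,-0.6,0,0,0.1],[-16.5,-4.4,-0.6,0,0,0.1],[-20.5,-5.5,-0.6,0,0,0.1],[-24.5,-6.5,-0.6,0,0,0.1],[-27,-7.2,-0.6,0,0,0.1],[-28.3,-7.5,-0.6,0,0,0.1],[-28.3,-7.5,-0.6,0,0,0.1]]]'

```text
clock: 14.4
eef_pos: [474.9, -272.7, 283.3]
tool_rot: [-3.137, -0.001, 1.834]
force: [0.8, 0.0, -3.5]
width: 33.3
gripper_force: 60.4
```

Emit:
send_rows --rows '[[[0,0,0,0,0,0],[0,0,0,0,0,0],[0,0,0,0,0,0],[0,0,0,0,0,0]]]'

```text
clock: 14.8
eef_pos: [476.0, -270.3, 284.9]
tool_rot: [-3.14, -0.0, 1.839]
force: [0.6, 0.2, -3.8]
width: 33.2
gripper_force: 60.4
```

Run:
```python
from h import *
go(454,-194,280,0.27+np.pi/2)
im=shot('wrist','pics/w4.png'); np.savez('w4.npz',**im)
for p in [(454,-194,12)]: print(proj(im,p))
```

```text
ROW [ 7.94 -0.1   0.49] [-0.002 -0.    -0.002] at [ 476.  -270.3  284.9] [-3.14  -0.     1.839] t 14.8 q7 0.98
[323.98141828 103.41113085]
```

View pics/w4.png

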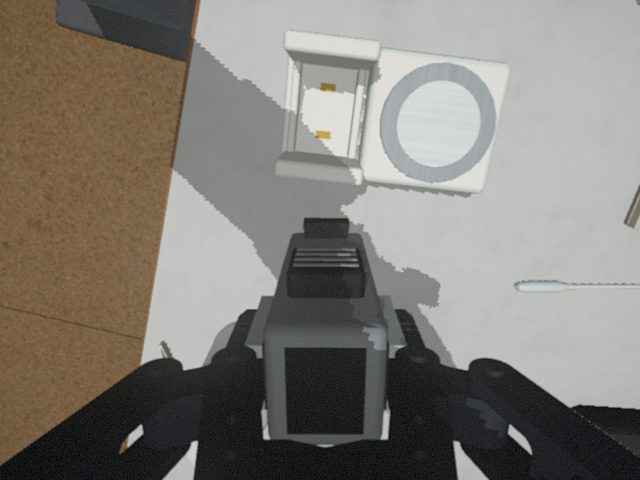

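The wrist view shows the bay from above. Cheek tops run from (285,33) to (380,44) and from (276,175) to (362,184), with gold contacts at (328,87) and (323,134). The pack is held square at (325,390).

Run:
```python
from h import *
im=dict(np.load('w4.npz'))
h=cv2.cvtColor(im['pixels'],cv2.COLOR_RGB2HSV); 
gold=((h[...,0]>12)&(h[...,0]<35)&(h[...,1]>120)&(h[...,2]>80)).astype(np.uint8)
gold[:, :295]=0; gold[:,370:]=0; gold[180:]=0
n,l,s,c=cv2.connectedComponentsWithStats(gold)
for i in range(1,n):
    if s[i,4]>15: print('gold',c[i].round(1),s[i],plane(im,*c[i],12).round(1))
P=lambda u,v,z:plane(im,u,v,z)[:2]
U=[P(286,33,80),P(380,43,80)];L=[P(276,175,80),P(362,184,80)]
for a,b in (U,L): print('len',np.linalg.norm(b-a),'yaw',np.arctan2(*(b-a)[::-1]),'mid',(a+b)/2)
e=(U[0]+U[1]-L[0]-L[1])/2; print('apart',np.linalg.norm(e),np.arctan2(*e[::-1])-np.pi/2,'centre',np.mean(U+L,0))
g=cv2.cvtColor(im['pixels'],cv2.COLOR_RGB2GRAY).astype(int)
for u in (300,325,350):
    d=np.diff(g[20:200,u]); print('col',u,sorted((20+int(i),int(d[i])) for i in np.argsort(-abs(d))[:14]))
for v in (75,110,145):
    d=np.diff(g[v,270:400]); print('row',v,sorted((270+int(i),int(d[i])) for i in np.argsort(-abs(d))[:14]))
# pack held: bottom near button etc
print('pack top', [ (P(*p,284.9-119.4+92)) .round(1) for p in [(268,335),(386,335),(264,440),(388,440)]])
```

```text
gold [327.7  87.1] [321  84  14   7  79] [ 453.6 -181.6   12. ]
gold [322.6 134.5] [317 132  13   6  67] [ 459.2 -217.2   12. ]
len 57.11880540295082 yaw 0.17154623303045216 mid [ 449.95632782 -157.18887963]
len 57.535393662368165 yaw 0.16392533381903782 mid [ 464.16587953 -242.2295066 ]
apart 86.21960099738237 0.1655618377260608 centre [ 457.06110367 -199.70919311]
col 300 [(31, 19), (32, 10), (48, -10), (49, -13), (50, -28), (51, -34), (61, 11), (73, 13), (110, 14), (112, -22), (150, -15), (151, -28), (160, 11), (161, 12)]
col 325 [(53, -27), (54, -28), (65, 22), (82, -26), (83, -21), (89, 24), (90, 41), (91, 30), (130, -24), (131, -27), (138, 32), (145, -21), (146, -29), (153, -21)]
col 350 [(37, 26), (55, -15), (56, -25), (57, -33), (67, 14), (68, 24), (92, 24), (93, 28), (157, -23), (158, -42), (166, 14), (167, 21), (168, 22), (170, -39)]
row 75 [(287, 20), (288, 11), (291, -12), (298, -29), (299, -52), (301, 30), (355, -14), (356, -22), (358, 18), (367, -12), (368, -31), (370, 12), (380, 30), (381, 29)]
row 110 [(291, 23), (295, -24), (296, -45), (298, 27), (300, 22), (351, -28), (352, -29), (353, 31), (354, 27), (363, -38), (364, -35), (366, 24), (367, 24), (381, -39)]
row 145 [(293, -20), (295, 25), (323, 22), (324, 27), (347, -39), (349, 34), (355, -19), (356, -25), (358, -21), (359, -19), (361, 23), (362, 26), (381, -19), (382, -42)]
pack top [array([ 457.1, -257.7]), array([ 487.3, -249.3]), array([ 463.7, -291.5]), array([ 498.4, -281.9])]
```

Run:
```python
from h import *
im=dict(np.load('w4.npz'))
P=lambda u,v,z:plane(im,u,v,z)[:2]
for a,b,v in [(299,354,75),(297.5,352,110),(294.5,348,145)]: p,q=P(a,v,30),P(b,v,30);print('lips',p,q,(p+q)/2,np.linalg.norm(p-q))
for u,a,b in [(300,50.5,150.5),(325,53.5,153.5),(350,56.5,157.8)]: p,q=P(u,a,80),P(u,b,80);print('cheek inner',(p+q)/2,np.linalg.norm(p-q))
go(457,-199.7,285,0.164+np.pi/2)
```

```text
lips [ 431.28528947 -180.01405431] [ 470.10507214 -169.34669024] [ 450.69518081 -174.68037228] 40.25876529458588
lips [ 436.24815076 -204.03153257] [ 475.63113767 -193.20470924] [ 455.93964422 -198.61812091] 40.8440908968255
lips [ 440.34284881 -229.52769442] [ 479.94687588 -218.63515216] [ 460.14486235 -224.08142329] 41.07464469911292
cheek inner [ 439.76784458 -198.21703165] 59.880535280465246
cheek inner [ 455.45276387 -195.77608039] 60.109922701978775
cheek inner [ 471.31766911 -193.72882095] 61.2004421699437
ROW [ 7.34  0.04 -0.01] [-0.002  0.     0.103] at [ 476.  -270.6  284.9] [-3.14  -0.     1.838] t 14.85 q7 0.98
```

Emit:
send_rows --rows '[[[1,0,0,0,0,0.05],[3,0,0,0,0,0.1],[5.5,0.05,0,0,0,0.1],[7,0.05,0,0,0,0.1],[7.4,0.05,0,0,0,0.1],[7.4,0.05,0,0,0,0.1],[7.4,0.05,0,0,0,0.1],[7.4,0.05,0,0,0,0.1]]]'

```text
clock: 15.65
eef_pos: [457.0, -201.2, 284.9]
tool_rot: [-3.14, 0.002, 1.735]
force: [0.1, -0.3, -4.0]
width: 33.4
gripper_force: 60.3
```

Run:
```python
from h import *
go(456.7,-199.3,131.4,0.165+np.pi/2)
```

```text
ROW [ 0.22  0.02 15.35] [-0.002  0.002 -0.   ] at [ 457.  -201.2  284.9] [-3.140e+00  2.000e-03  1.735e+00] t 15.65 q7 0.8
```

Emit:
send_rows --rows '[[[0.2,0,1,0,0,0],[0.2,0,3,0,0,0],[0.2,0,5,0,0,0],[0.2,0,6.5,0,0,0],[0.2,0,7,0,0,0],[0.2,0,7,0,0,0],[0.2,0,7,0,0,0],[0.2,0,7,0,0,0]]]'

```text
clock: 16.45
eef_pos: [456.8, -198.3, 215.4]
tool_rot: [-3.141, 0.001, 1.737]
force: [0.6, 0.6, -4.4]
width: 33.6
gripper_force: 60.2
```

Run:
```python
from h import *
go(456.7,-199.3,131.4,0.165+np.pi/2)
```

```text
ROW [-0.08 -0.02  8.4 ] [-0.001  0.001  0.001] at [ 456.8 -198.3  215.4] [-3.141e+00  1.000e-03  1.737e+00] t 16.45 q7 0.86
```

Emit:
send_rows --rows '[[[-0.1,0,1,0,0,0],[-0.1,0,2,0,0,0],[-0.1,0,3,0,0,0],[-0.1,0,3.5,0,0,0],[-0.1,0,4,0,0,0],[-0.1,0,4,0,0,0],[-0.1,0,4,0,0,0]]]'

```text
clock: 17.15
eef_pos: [456.5, -199.2, 174.7]
tool_rot: [-3.14, 0.0, 1.737]
force: [0.3, -0.4, -3.3]
width: 33.5
gripper_force: 60.4
```

Emit:
send_rows --rows '[[[0,0,0.5,0,0,0],[0,0,1,0,0,0],[0,0,1.5,0,0,0],[0,0,1.5,0,0,0]]]'

```text
clock: 17.55
eef_pos: [456.0, -198.8, 159.0]
tool_rot: [-3.138, -0.001, 1.737]
force: [-0.2, -0.4, -3.1]
width: 33.5
gripper_force: 60.4
```

Emit:
send_rows --rows '[[[0,0,0.4,0,0,0],[0,0,0.8,0,0,0],[0,0,1.2,0,0,0],[0,0,1.2,0,0,0]]]'

```text
clock: 17.95
eef_pos: [456.1, -198.9, 147.2]
tool_rot: [-3.139, -0.0, 1.737]
force: [0.0, -0.2, -3.1]
width: 33.4
gripper_force: 60.4
```

Emit:
send_rows --rows '[[[0,0,0.4,0,0,0],[0,0,0.8,0,0,0],[0,0,1.1,0,0,0],[0,0,1.1,0,0,0]]]'

```text
clock: 18.35
eef_pos: [456.1, -199.0, 136.3]
tool_rot: [-3.139, -0.0, 1.737]
force: [-0.1, -0.5, -3.9]
width: 33.3
gripper_force: 60.4
```

Emit:
send_rows --rows '[[[0,0,0.1,0,0,0],[0,0,0.3,0,0,0],[0,0,0.3,0,0,0]]]'

```text
clock: 18.65
eef_pos: [456.3, -199.0, 133.6]
tool_rot: [-3.139, 0.0, 1.737]
force: [-0.6, 0.7, -4.0]
width: 33.5
gripper_force: 60.4
```

Emit:
send_rows --rows '[[[0,0,0.1,0,0,0],[0,0,0.2,0,0,0],[0,0,0.2,0,0,0]]]'

```text
clock: 18.95
eef_pos: [456.3, -199.0, 131.6]
tool_rot: [-3.139, 0.0, 1.737]
force: [0.1, -0.2, -3.9]
width: 33.5
gripper_force: 60.4
```

Emit:
send_rows --rows '[[[0,0,0.1,0,0,0],[0,0,0.15,0,0,0],[0,0,0.15,0,0,0]]]'

```text
clock: 19.25
eef_pos: [456.3, -199.1, 131.4]
tool_rot: [-3.14, 0.0, 1.737]
force: [-1.7, 1.1, 9.1]
width: 33.6
gripper_force: 62.0
```

Emit:
send_rows --rows '[[[0,0,0,0,0,0],[0,0,0,0,0,0],[0,0,0,0,0,0],[0,0,0,0,0,0],[0,0,0,0,0,0],[0,0,0,0,0,0]]]' --grip 70

```text
clock: 19.85
eef_pos: [456.3, -199.1, 130.2]
tool_rot: [-3.139, 0.0, 1.737]
force: [0.5, -0.5, 0.5]
width: 61.6
gripper_force: 0.0
```

Emit:
send_rows --rows '[[[0,0,-0.5,0,0,0],[0,0,-2,0,0,0],[0,0,-5,0,0,0],[0,0,-9,0,0,0],[0,0,-13,0,0,0],[0,0,-16,0,0,0],[0,0,-16,0,0,0],[0,0,-16,0,0,0],[0,0,-16,0,0,0]]]'

```text
clock: 20.75
eef_pos: [456.0, -198.5, 289.4]
tool_rot: [-3.138, -0.001, 1.737]
force: [0.3, 0.6, -0.4]
width: 61.7
gripper_force: 0.0
```

Run:
```python
from h import *
im=shot('wrist'); np.savez('w5.npz',**im); s=shot('scene')
f=lambda i,x,y,w,h:cv2.resize(i['pixels'][y:y+h,x:x+w,::-1],(400,400),interpolation=cv2.INTER_CUBIC)
cv2.imwrite('pics/fin.png',np.hstack([f(im,220,100,220,220),f(s,330,170,80,80)]))
print(proj(im,(456.3,-199.1,104)))
```

```text
[325.69109496 232.52524155]
```

View pics/fin.png

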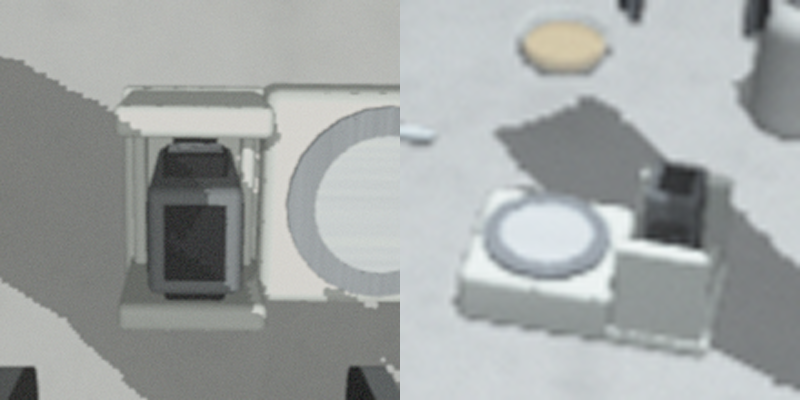

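The pack stands upright between the cheeks with its top at about (195,240) in the left crop, square to the bay and clear of the fingers. I'm handing it in.

```bash
python3 -c "
from cell import ctrl
print(ctrl.finish_job())"
```

```text
the job is handed in; nothing more can be done
None
```

The pack was unlatched from the charger, stood on the bare table and released, then regrasped by its plain faces and stood in the stirrer's bay; the last picture shows it upright and square there. The job was handed in at about 21 s, but no verdict came back, and I did not re-check the four bystanders' positions, though the arm never went near them.

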